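# Weigh the bearing block hemmed in on the desk tray

## Task

The low aluminium bearing block in the white tray is hemmed in by its two taller neighbours: first stand those two upright on the cork mat, then lift out the block and set it down flat at the centre of the pan of the desk scale. Afterwards put everything you cleared back, upright and square with the tray, in the very place where it stood at the start. Tip nothing over and leave the bottle, the mouse and the calculator alone.

Things in the scene. Friction and masses are not known exactly. Their poses are not given: they have to be found in the camera images.
- tray: white open tray fixed to the desk (z = 0), outside 80 (its x) x 270 (its y) x 36 mm high, walls and floor 4 mm. Origin: centre of its underside. Four things stand on its floor in a row along its y, 62 mm apart, in any order; the block is one of the middle two, about 10 mm from each neighbour and 4 mm from the long walls: no room for fingers until both neighbours are gone
- block_mid (a point): aluminium bearing block to be weighed, 0.22 kg: foot 64 (its x) x 50 (its y) x 14 mm, on it a body 54 x 50 x 20 mm, 34 mm high in all, a dark bore along its y. Grip it by the two flat faces across its y, 50 mm apart over the full height. Lower than the tray's walls. At the start its axes are the tray's within 0.05 rad. Point: its centre, 17 mm above its underside; z up
- cup_mid (a point): round steel travel cup with a flat black lid, closed, 52 mm in diameter, 98 mm high, 0.25 kg, straight sides. Point: its centre, 49 mm above its underside; z up, its yaw means nothing
- speaker_mid (a point): small black desk speaker, upright box 54 (its x) x 52 (its y) x 90 mm high, 0.3 kg, round driver with an orange ring on the face towards its +x. Point: its centre, 45 mm above its underside; z up; at the start its axes are the tray's within 0.05 rad
- carton_mid (a point): plain brown cardboard carton, closed and stiff, upright box 54 (its x) x 50 (its y) x 86 mm high, 0.18 kg, with a strip of white tape across its top. Point: its centre, 43 mm above its underside; z up; at the start its axes are the tray's within 0.05 rad
- mat: cork mat fixed flat on the desk, the side area, 110 (its x) x 240 (its y) x 3 mm thick. Origin: centre of its underside, so its upper face is 3 mm above the origin
- pan (a point): centre of the upper face of the round steel pan (100 mm in diameter) of the grey desk scale, 28 mm above the desk; the pan is rigid and stands 8 mm over the scale's case (115 x 135 x 20 mm), fixed to the desk. z up
- bottle: bystander: dark steel drinking bottle standing on the desk, 66 mm in diameter, 190 mm high. Origin: centre of its underside
- mouse: bystander: black computer mouse, about 80 x 62 x 35 mm. Origin: on its underside
- calculator: bystander: black pocket calculator lying flat, 145 (its x) x 80 (its y) x 16 mm. Origin: centre of its underside
Things that resemble listed ones, but are neither listed nor needed, are in the scene too. What is shaped like the part that bears speaker_mid but purple or red is not meant.

How it is judged:
On the way, in this order (a step that is already met when the one before it is completed fails the run):
1. two of the cup, the speaker and the carton (the block's neighbours) stand upright on the mat together, the block still in the tray (((x of cup_mid in the frame of mat between -0.055 and 0.055 m and y of cup_mid in the frame of mat between -0.12 and 0.12 m and z of cup_mid in the frame of mat below 0.057 m and angle between each of cup_mid, speaker_mid's own z axis and vertical below 0.1 rad and linear speed of each of cup, speaker below 0.03 m/s and x of speaker_mid in the frame of mat between -0.055 and 0.055 m and y of speaker_mid in the frame of mat between -0.12 and 0.12 m and z of speaker_mid in the frame of mat below 0.053 m) or (x of cup_mid in the frame of mat between -0.055 and 0.055 m and y of cup_mid in the frame of mat between -0.12 and 0.12 m and z of cup_mid in the frame of mat below 0.057 m and angle between each of cup_mid, carton_mid's own z axis and vertical below 0.1 rad and linear speed of each of cup, carton below 0.03 m/s and x of carton_mid in the frame of mat between -0.055 and 0.055 m and y of carton_mid in the frame of mat between -0.12 and 0.12 m and z of carton_mid in the frame of mat below 0.051 m) or (x of speaker_mid in the frame of mat between -0.055 and 0.055 m and y of speaker_mid in the frame of mat between -0.12 and 0.12 m and z of speaker_mid in the frame of mat below 0.053 m and angle between each of speaker_mid, carton_mid's own z axis and vertical below 0.1 rad and linear speed of each of speaker, carton below 0.03 m/s and x of carton_mid in the frame of mat between -0.055 and 0.055 m and y of carton_mid in the frame of mat between -0.12 and 0.12 m and z of carton_mid in the frame of mat below 0.051 m)) and distance of block_mid from where it was at the start of the episode below 0.03 m), for 0.2 s.
2. the block rests flat on the scale's pan, within 15 mm of its centre (horizontal distance between block_mid and pan below 0.015 m and z of block_mid in the frame of pan between 0.013 and 0.021 m and angle between block_mid's own z axis and vertical below 0.1 rad and linear speed of block below 0.03 m/s), for 0.2 s.
At the end, for the whole second after the job is handed in: The block rests flat on the pan, its centre within 15 mm of the pan's centre; the cup, the speaker and the carton each stand upright (within 0.1 rad) and at rest within 15 mm of where they stood at the start, speaker and carton square with the tray within 0.26 rad (15 degrees; either way round) (all of step 2 and distance of each of cup_mid, speaker_mid, carton_mid from where it was at the start of the episode below 0.015 m and angle between each of cup_mid, speaker_mid, carton_mid's own z axis and vertical below 0.1 rad and linear speed of each of cup, speaker, carton below 0.03 m/s and angle between the x axis of each of speaker_mid, carton_mid and the x axis of tray, either way round below 0.26 rad); the robot touches nothing.
It fails at once if the bottle is pushed more than 20 mm (distance of bottle from where it was at the start of the episode above 0.02 m).
It fails at once if the mouse is pushed more than 20 mm (distance of mouse from where it was at the start of the episode above 0.02 m).
It fails at once if the calculator is pushed more than 20 mm (distance of calculator from where it was at the start of the episode above 0.02 m).
It fails at once if the cup, the speaker, the carton or the block is tipped over (beyond 0.6 rad) (angle between any of cup_mid, speaker_mid, carton_mid, block_mid's own z axis and vertical above 0.6 rad).
It also fails if it takes over 112 s, if anything falls off the work surface, if the arm or the gripper's body presses on something with over 40 N, if the wrist force passes 120 N, or if a joint passes its speed limit or range.

## Robot

A 6-joint arm with a two-finger parallel gripper is mounted at the origin on the work surface. World frame = base frame: x ahead of the robot, y to its left, z up, the work surface at z = 0. Lengths are in m, angles in rad, forces in N, time in s.
With the tool pointing down it reaches from about 0.4 to 0.825 m from the base axis. Payload 7 kg.
Tool frame: the origin (TCP) lies between the finger pads; the fingertips stand 17 mm ahead of it and the grasp point (between the pads) lies 2 mm behind it; x points along the fingers, z is the direction in which the jaws open and shut, and the axes are right-handed (so a half turn about x gives the same grasp; the last joint's range is limited). The gripper opens to 88 mm and grips with 3 to 60 N. Pads are 19 mm wide; open, the fingers measure 130 mm over their backs; the gripper's body (78 mm by 193 mm) begins 47 mm behind the grasp point.
Start: joints at [-0.817, 0.359, 0.012, 0, -1.224, -0.288], TCP at [0.303, -0.603, 0.244] pointing down, gripper open.
Joint ranges: [-3.07, 3.07], [-1.43, 2.12], [-1.02, 1.25], [-3.03, 1.67], [-3.05, -0], [-3.03, 3.03]. Speed limits (rad/s): [2.39, 2.39, 3.01, 3.14, 3.14, 3.14].

## Interface

Orientations are given as [roll, pitch, yaw] about the fixed x, y, z axes, in that order (R = Rz(yaw) Ry(pitch) Rx(roll)).
In Python, from station import * gives the robot as it stands.
- The arm moves only by the tool step_arm, never from a script. Its argument "deltas" is a list of rows, each a list of 5 numbers: the shift along the tool's x, y, z in cm, then the turn about the tool's x in degrees, then the closure, from 0 (fully open) to 1 (shut). In form: [[dx, dy, dz, roll, fingers], ...]. A call has exactly 10 rows; each row is the pose to reach, as a shift and turn from the pose commanded when the call began, along the tool's axes at that moment; what a row does not reach only later rows make up. A row lasts 1/12 s, in which the tool goes at most 41.7 mm and 7.16 degrees, less where a joint would pass 70% of its speed; a pose out of reach is approached as far as the arm can. A call with a gripper value outside its range is refused whole. The fingers move at their own pace and stop on an object; "squeeze" is the grip in N (left out, the last holds). Time passes only in rows, so rows that repeat a pose let the fingers close, or fill a call up. It gives the time, the measured TCP pose, the force and the opening at its end, in the units of the state.
- get_state(): the state, without advancing time (a new reading comes with each control period).
- grab_frame(name): name is "side" or "top" or "wrist"; returns a dict with "pixels" (480x640x3 uint8, red, green, blue), "range_z" (480x640 float32, m along the optical axis (not along the pixel's ray), 0 where there is no reading), "fx", "fy", "cx", "cy" (pixels), "view" (4x4, takes a point from world to camera coordinates); the wrist camera has in their place "hand_eye" (4x4, takes a point from camera to tool coordinates, whose origin is the TCP and whose axes are the tool frame's). Camera axes: x right, y down, z forward; pixel columns grow to the right and rows downward; lengths in m; the calibration is good to about 2 mm. A picture is of the moment at which its call begins: read the wrist's pose just before it.
- job_done(): hands the job in, once; it reports no verdict.
Trained networks look in the newest picture that a camera, given by its name, has taken for a name from the list of things; names that differ only in an ending like _2 or _b are one class to them, and where a whole thing is asked for, a point or a joint stands for the part that bears it (a point fixed in the world has none). Each returns a list of dicts, best first, with "conf" (0 to 1); they miss things now and then, are a little off and sometimes report something else, mostly with a low value. They report only what shows in the picture. A call takes as long as a camera call. They do not tell look-alikes from the thing itself.
- boxes_of(thing, camera): "extent" ([left, top, right, bottom] in pixels, round what is visible of it).
- masks_of(thing, camera): "mask" (480x640 bool, what is visible of it) and "extent" ([left, top, right, bottom] in pixels, round what is visible of it).
The state is a dict: "t": time; "q": joint angles; "qd": joint speeds; "joint_efforts": joint torques, N m; "eef_pos": TCP position; "ee_rot": TCP orientation; "force": force on the tool from outside, world axes, zero at the start; "moment": the same for the moment, N m; "width": finger opening in m.
Only numpy, scipy, OpenCV 4.12 (cv2) and the standard library are available. Lean on these libraries where they do the work, as an engineer would, in place of code of your own. Each camera call takes 0.05 s, during which the arm holds its last target.

## Working session

There is one attempt and no reset: what is moved stays moved. The work goes in short steps, Python scripts to look and compute and a tool call to move; the robot and the scene stay as the last step left them, time stands still between calls to the robot, and variables do not carry over. Pictures are saved under pics/ and viewed, and the job is handed in when it is done.

Besides the shell and the picture viewer there is one more tool, called after "Call:" as a command line: name --pt "numbers of a row" for each row, then --argument value for the rest. step_arm: Moves the arm, as the interface text tells. Its arguments: {"type":"object","properties":{"deltas":{"type":"array"},"squeeze":{"type":"number"}},"required":["deltas"]}

```bash
ls; mkdir -p pics; python3 - <<'E'
from station import *
import cv2
s=get_state(); print(s)
for n in ["top","side","wrist"]:
    f=grab_frame(n); cv2.imwrite(f"pics/{n}0.png",f["pixels"][:,:,::-1])
    print(n,f["fx"],f["cx"],f["cy"],f.get("view",f.get("hand_eye")))
E
```

```text
pics
{'t': 0.0, 'q': array([-8.16898577e-01,  3.59375247e-01,  1.10480051e-02, -3.59943569e-04,
       -1.22407592e+00, -2.88087014e-01]), 'qd': array([ 4.55843278e-04, -2.54913006e-04, -1.30034271e-03,  9.54146260e-05,
        1.88776612e-03,  1.70541752e-04]), 'joint_efforts': array([-1.86363519e-03, -5.82711160e+01,  2.93043995e+01,  6.99663609e+00,
        7.02067206e-03, -1.62235733e-04]), 'eef_pos': array([ 0.30293996, -0.6026848 ,  0.24262369]), 'ee_rot': array([0.08056541, 1.56915424, 2.11704989]), 'force': array([ 0.17533201, -0.41572576, -0.34200513]), 'moment': array([-0.02245503, -0.00240835, -0.0100239 ]), 'width': 0.08773816094601858}
top 433.42153639326125 322.0273372314291 244.32362774468118 [[-5.89083352e-04 -9.99984040e-01  5.61890733e-03 -2.17607943e-03]
 [-9.97159672e-01  1.64216850e-04 -7.53164109e-02  5.78470663e-01]
 [ 7.53142861e-02 -5.64731544e-03 -9.97143854e-01  8.89067238e-01]
 [ 0.00000000e+00  0.00000000e+00  0.00000000e+00  1.00000000e+00]]
side 450.2065682500949 316.61434281140026 235.64395841772642 [[-0.91980858 -0.39173275  0.0223078   0.53936411]
 [-0.27066879  0.59232917 -0.75887058  0.19544261]
 [ 0.2840609  -0.70405369 -0.65085928  0.877353  ]
 [ 0.          0.          0.          1.        ]]
wrist 403.49276707084965 314.81247211828895 247.449756762666 [[-2.75241948e-04 -2.65377739e-01  9.64144481e-01 -1.40331965e-01]
 [-6.68807496e-04 -9.64144253e-01 -2.65377867e-01  7.25249503e-02]
 [ 9.99999738e-01 -7.17870177e-04  8.78863218e-05  1.23490893e-04]
 [ 0.00000000e+00  0.00000000e+00  0.00000000e+00  1.00000000e+00]]
```

View pics/top0.png

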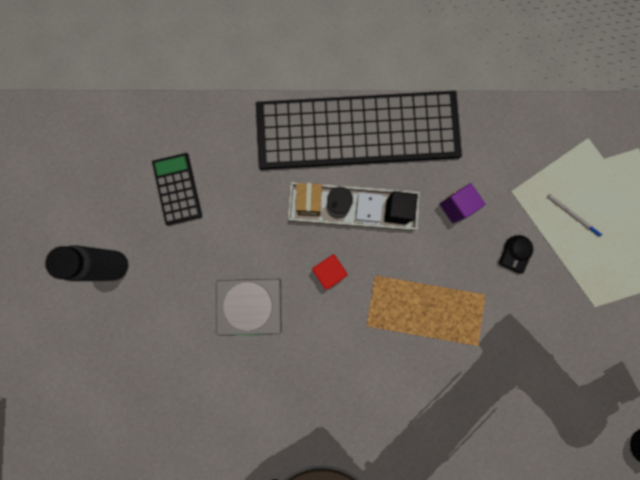

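View pics/side0.png

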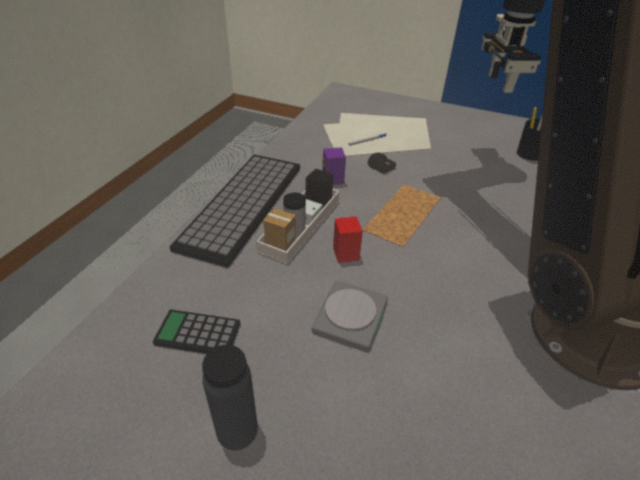

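View pics/wrist0.png

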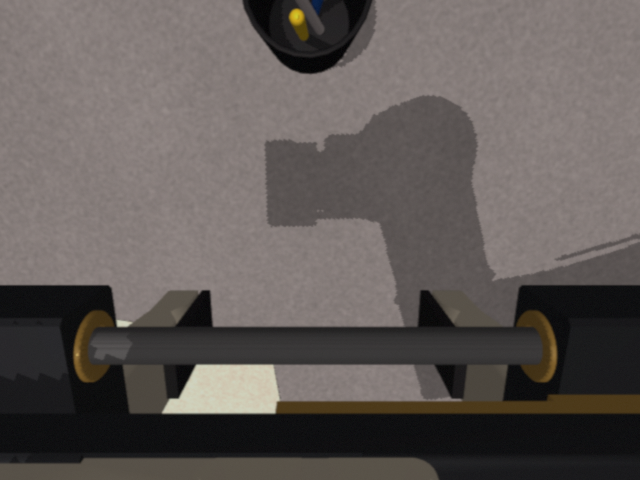

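The row in the top view, left to right (towards −y), is carton (308,199), cup (340,202), block (369,207), speaker (402,208). That makes the cup and the speaker the block's neighbours. Things that could be taken for the speaker are the purple box (462,203) and the red box (330,272). The mouse at (516,253) is also black. Next I'll measure positions and take a close crop.

```bash
cat > h.py <<'E'
from station import *
import numpy as np, cv2
from scipy.spatial.transform import Rotation as Rn
def toolR(s): return Rn.from_euler('xyz',s['ee_rot']).as_matrix()
def cam2world(f,s=None):
    if 'view' in f: return np.linalg.inv(f['view'])
    T=np.eye(4); T[:3,:3]=toolR(s); T[:3,3]=s['eef_pos']; return T@f['hand_eye']
def cloud(f,s=None):
    z=f['range_z']; v,u=np.mgrid[0:480,0:640]
    P=np.stack([(u-f['cx'])/f['fx']*z,(v-f['cy'])/f['fy']*z,z],-1)
    T=cam2world(f,s); W=P@T[:3,:3].T+T[:3,3]; W[z<=0]=np.nan; return W
E
python3 - <<'E'
from h import *
for n in ["top","side"]:
    f=grab_frame(n); W=cloud(f)
    np.save(f"{n}W.npy",W); cv2.imwrite(f"pics/{n}raw.png",f["pixels"][:,:,::-1])
    for th in ["tray","block_mid","cup_mid","speaker_mid","carton_mid","mat","pan","bottle","mouse","calculator"]:
        try: ms=masks_of(th,n)
        except Exception as e: print(th,e); continue
        for m in ms[:3]:
            if m['conf']<.3: continue
            P=W[m['mask']]; P=P[~np.isnan(P[:,0])]
            if len(P)<5: continue
            z=np.percentile(P[:,2],95); T=P[P[:,2]>z-.008]
            r=cv2.minAreaRect((T[:,:2]*1000).astype(np.float32))
            print(n,th,round(m['conf'],2),np.round(m['extent']),'ztop',round(z,3),'med',np.round(np.median(T[:,:2],0),3),'rect',np.round(r[0],1),np.round(r[1],1),round(r[2],1))
f=cv2.imread("pics/topraw.png")[170:290,270:500]
cv2.imwrite("pics/crop0.png",cv2.resize(f,None,fx=3.4,fy=3.4,interpolation=cv2.INTER_CUBIC))
E
```

```text
top tray 0.81 [291. 185. 423. 233.] ztop 0.037 med [ 0.628 -0.069] rect [658.5 -69.1] [269.7  80.1] 85.6
top block_mid 0.63 [355. 189. 384. 226.] ztop 0.041 med [ 0.655 -0.1  ] rect [ 655.  -101.2] [49.9 54.2] 84.2
top block_mid 0.41 [155. 152. 203. 225.] ztop 0.018 med [0.698 0.308] rect [699.4 308.8] [145.2  80.3] 13.6
top cup_mid 0.94 [327. 186. 353. 217.] ztop 0.104 med [ 0.658 -0.037] rect [658.4 -36.7] [47.6 50.6] 70.7
top speaker_mid 0.95 [386. 192. 416. 229.] ztop 0.096 med [ 0.65  -0.161] rect [ 650.  -162.3] [51.9 54.5] 82.9
top speaker_mid 0.92 [438. 183. 489. 222.] ztop 0.092 med [ 0.66  -0.288] rect [ 660.2 -289.7] [53.9 52.9] 33.5
top speaker_mid 0.55 [310. 254. 351. 288.] ztop 0.092 med [ 0.522 -0.017] rect [520.6 -17.6] [51.6 53.4] 34.5
top carton_mid 0.93 [294. 187. 320. 218.] ztop 0.092 med [0.666 0.024] rect [667.3  24.1] [49.7 54.1] 87.7
top carton_mid 0.68 [384. 192. 417. 226.] ztop 0.096 med [ 0.65  -0.162] rect [ 650.  -162.2] [51.9 54.4] 83.0
top mat 0.91 [367. 276. 483. 344.] ztop 0.006 med [ 0.44  -0.223] rect [ 439.4 -224.5] [240.4 110.4] 80.0
top pan 0.9 [
[... 1318 characters left out ...]
 ztop 0.093 med [0.667 0.03 ] rect [668.3  25.1] [51.  55.7] 87.2
side mat 0.78 [364. 187. 439. 244.] ztop 0.008 med [ 0.441 -0.209] rect [ 441.1 -222.8] [242.7 110.6] 80.3
side pan 0.7 [310. 281. 387. 351.] ztop 0.032 med [0.45  0.156] rect [449.6 155.3] [107.6 129.8] 1.6
side bottle 0.71 [201. 346. 259. 450.] ztop 0.192 med [0.535 0.445] rect [536.2 442.2] [57.1 57.6] 43.4
side bottle 0.56 [154. 309. 242. 351.] ztop 0.019 med [0.702 0.311] rect [657.6 322.7] [134.7 249.7] 74.1
side mouse 0.86 [368. 154. 398. 175.] ztop 0.036 med [ 0.569 -0.414] rect [ 570.7 -419.1] [43.4 47.9] 84.7
side calculator 0.65 [155. 305. 242. 352.] ztop 0.019 med [0.702 0.311] rect [700.9 309.8] [146.7  82.3] 14.0
```

View pics/crop0.png

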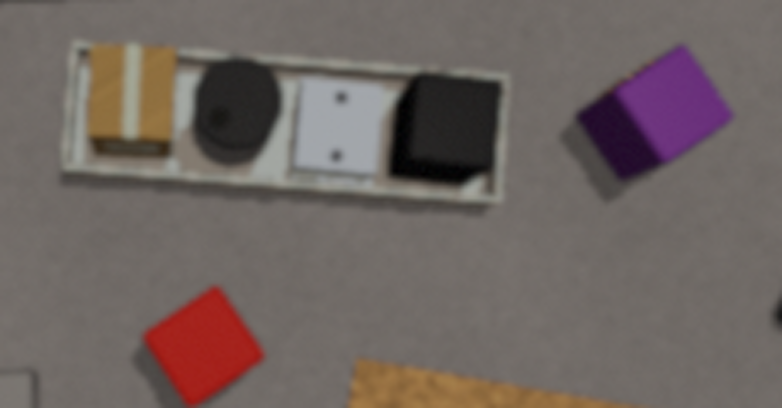

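The crop confirms it: the speaker is the black box at the −y end of the tray, and the red and purple boxes lie outside it. Now the pan centre, the tool axes and the required roll.

```bash
python3 - <<'E'
from h import *
for n in ["top","side"]:
    W=np.load(n+"W.npy"); off=.002 if n=="top" else .003
    m=(np.abs(W[...,0]-.45)<.09)&(np.abs(W[...,1]-.15)<.09)&(W[...,2]>.026)&(W[...,2]<.04)
    P=W[m]; c=cv2.minEnclosingCircle((P[:,:2]*1000).astype(np.float32)); print(n,len(P),c,P[:,:2].mean(0),np.median(P[:,2]))
    # cup
    m=(np.abs(W[...,0]-.66)<.05)&(np.abs(W[...,1]+.036)<.035)&(W[...,2]>.097)
    P=W[m]; print('cup',cv2.minEnclosingCircle((P[:,:2]*1000).astype(np.float32)),P[:,:2].mean(0))
s=get_state(); R=toolR(s); print(R.round(4)); 
print('jaw angle',np.degrees(np.arctan2(R[1,2],R[0,2])))
for n_,p in dict(cup=(.659,-.0365,.075),spk=(.6503,-.1615,.071)).items():
    d=(np.array(p)-s['eef_pos']); print(n_,d, (R.T@d*100).round(2))
E
```

```text
top 1641 ((450.4995422363281, 150.99945068359375), 49.86980438232422) [0.45046149 0.15094203] 0.028283895243967905
cup ((659.3826904296875, -36.904212951660156), 26.278369903564453) [ 0.65919484 -0.03662874]
side 1623 ((451.8786926269531, 152.3853302001953), 51.08293533325195) [0.45058542 0.15435716] 0.0299468338104949
cup ((658.805419921875, -36.383758544921875), 28.284461975097656) [ 0.65868985 -0.03317753]
[[-1.000e-04 -8.935e-01 -4.491e-01]
 [ 0.000e+00 -4.491e-01  8.935e-01]
 [-1.000e+00  0.000e+00  0.000e+00]]
jaw angle 116.6889534357087
cup [ 0.35586894  0.56658318 -0.16855466] [ 16.85 -57.24  34.64]
spk [ 0.34716894  0.44158318 -0.17255466] [ 17.25 -50.85  23.86]
```

Call:
step_arm --pt "4 -50.8 23.9 -56.3 0" --pt "4 -50.8 23.9 -56.3 0" --pt "4 -50.8 23.9 -56.3 0" --pt "4 -50.8 23.9 -56.3 0" --pt "4 -50.8 23.9 -56.3 0" --pt "4 -50.8 23.9 -56.3 0" --pt "4 -50.8 23.9 -56.3 0" --pt "4 -50.8 23.9 -56.3 0" --pt "4 -50.8 23.9 -56.3 0" --pt "4 -50.8 23.9 -56.3 0" --squeeze 20

```text
t: 2.08
eef_pos: [0.5607, -0.2742, 0.2142]
ee_rot: [2.998, 1.57, -0.265]
force: [1.4, -1.1, 0.5]
width: 0.0875
```

```bash
cat >> h.py <<'E'
def go(x,y,z,jaw):
    s=get_state(); R=toolR(s); d=R.T@(np.array([x,y,z])-s['eef_pos'])*100
    a=np.degrees(np.arctan2(R[1,2],R[0,2])); r=a-jaw; r=(r+90)%180-90
    print('t %.2f'%s['t'],'pos',s['eef_pos'].round(4),'jaw',a.round(2),'w',s['width'].round(4),'F',s['force'].round(1),'-> delta',d.round(2),'roll',r.round(1),'q6',s['q'][5].round(2))
E
python3 -c "
from h import *
go(.6503,-.1615,.2,172.9)"
```

```text
Traceback (most recent call last):
  File "h.py", line 15, in go
    print('t %.2f'%s['t'],'pos',s['eef_pos'].round(4),'jaw',a.round(2),'w',s['width'].round(4),'F',s['force'].round(1),'-> delta',d.round(2),'roll',r.round(1),'q6',s['q'][5].round(2))
                                                                           ^^^^^^^^^^^^^^^^
AttributeError: 'float' object has no attribute 'round'
```

```bash
sed -i "s/s\['width'\].round(4)/round(float(s['width']),4)/" h.py; python3 -c "
from h import *
go(.6503,-.1615,.2,172.9)"
```

```text
t 2.08 pos [ 0.5607 -0.2742  0.2142] jaw 173.04 w 0.0875 F [ 1.4 -1.1  0.5] -> delta [  1.42 -12.28  -7.53] roll 0.1 q6 0.02
```

Call:
step_arm --pt "1.4 -12.3 -7.5 0 0" --pt "1.4 -12.3 -7.5 0 0" --pt "1.4 -12.3 -7.5 0 0" --pt "1.4 -12.3 -7.5 0 0" --pt "1.4 -12.3 -7.5 0 0" --pt "1.4 -12.3 -7.5 0 0" --pt "1.4 -12.3 -7.5 0 0" --pt "1.4 -12.3 -7.5 0 0" --pt "1.4 -12.3 -7.5 0 0" --pt "1.4 -12.3 -7.5 0 0"

```text
t: 2.92
eef_pos: [0.6487, -0.1642, 0.2004]
ee_rot: [-3.032, 1.57, -0.014]
force: [-0.7, -0.0, -0.2]
width: 0.0876
```

```bash
python3 -c "
from h import *
s=get_state(); f=grab_frame('wrist'); cv2.imwrite('pics/w1.png',f['pixels'][:,:,::-1])
W=cloud(f,s); np.save('w1.npy',W)
for (lo,hi,b) in [(.088,.1,((.60,.71),(-.21,-.12))),(.097,.11,((.61,.71),(-.08,.0))),(.084,.096,((.62,.72),(-.01,.07))),(.034,.045,((.62,.69),(-.13,-.07)))]:
    m=(W[...,2]>lo)&(W[...,2]<hi)&(W[...,0]>b[0][0])&(W[...,0]<b[0][1])&(W[...,1]>b[1][0])&(W[...,1]<b[1][1])
    P=W[m]
    if len(P)>20: print(len(P),cv2.minAreaRect((P[:,:2]*1000).astype(np.float32)),np.median(P[:,2]))
go(.6503,-.1615,.071,172.9)"
```

```text
6330 ((650.3193969726562, -162.332275390625), (51.130741119384766, 54.08102035522461), 83.18157958984375) 0.09300712858278602
123 ((656.7174072265625, -60.98390579223633), (4.101878643035889, 24.39276885986328), 84.42906188964844) 0.09914803736368266
2267 ((650.2703857421875, -99.43338012695312), (30.758737564086914, 64.42058563232422), 82.12140655517578) 0.0371811135478759
t 2.97 pos [ 0.6488 -0.164   0.2003] jaw 172.92 w 0.0878 F [0.6 0.1 0.4] -> delta [12.93 -0.27 -0.11] roll 0.0 q6 -0.17
```

View pics/w1.png

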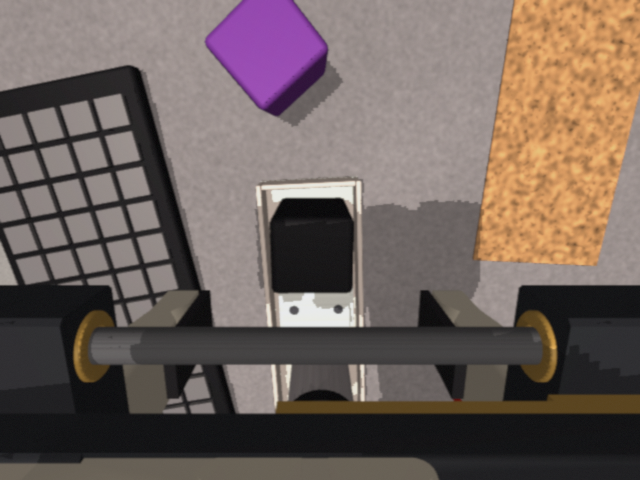

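The wrist view shows the speaker at (312,245), between the jaws' line and the purple box, with its sides parallel to the jaw axis. It measures (0.6503, −0.162), top at 0.093, which agrees with the overhead view. Descending and gripping.

Call:
step_arm --pt "4 -0.2 -0.1 0 0" --pt "8 -0.2 -0.1 0 0" --pt "10.5 -0.2 -0.1 0 0" --pt "12.9 -0.2 -0.1 0 0" --pt "12.9 -0.2 -0.1 0 0" --pt "12.9 -0.2 -0.1 0 1" --pt "12.9 -0.2 -0.1 0 1" --pt "12.9 -0.2 -0.1 0 1" --pt "12.9 -0.2 -0.1 0 1" --pt "12.9 -0.2 -0.1 0 1" --squeeze 20

```text
t: 3.8
eef_pos: [0.6512, -0.1613, 0.0726]
ee_rot: [-3.003, 1.568, 0.017]
force: [0.0, 0.1, -0.3]
width: 0.0596
```

```bash
python3 -c "
from h import *
go(.4296,-.283,.13,172.9)"
```

```text
t 3.80 pos [ 0.6512 -0.1613  0.0726] jaw 172.99 w 0.0596 F [ 0.   0.1 -0.3] -> delta [-5.8  14.78 20.49] roll 0.1 q6 -0.17
```

Still closing, so I'll finish closing and then lift.

Call:
step_arm --pt "0 0 0 0 1" --pt "0 0 0 0 1" --pt "0 0 0 0 1" --pt "0 0 0 0 1" --pt "0 0 0 0 1" --pt "-2 0 0 0 1" --pt "-4 0 0 0 1" --pt "-6 0 0 0 1" --pt "-7 0 0 0 1" --pt "-7 0 0 0 1"

```text
t: 4.63
eef_pos: [0.6515, -0.1613, 0.1433]
ee_rot: [-3.057, 1.567, -0.037]
force: [-0.3, -0.2, -2.2]
width: 0.0538
```

```bash
python3 -c "
from h import *
go(.4296,-.283,.14,172.9)"
```

```text
t 4.63 pos [ 0.6515 -0.1613  0.1433] jaw 173.0 w 0.0538 F [-0.3 -0.2 -2.2] -> delta [ 0.25 14.78 20.55] roll 0.1 q6 -0.17
```

Call:
step_arm --pt "0 2.5 3.5 0 1" --pt "0 4.9 6.8 0 1" --pt "0 7.4 10.3 0 1" --pt "0 9.8 13.6 0 1" --pt "0 12.3 17.1 0 1" --pt "0 14.8 20.5 0 1" --pt "0 14.8 20.5 0 1" --pt "2 14.8 20.5 0 1" --pt "4 14.8 20.5 0 1" --pt "4 14.8 20.5 0 1"

```text
t: 5.47
eef_pos: [0.4255, -0.2823, 0.0969]
ee_rot: [-0.281, 1.564, 2.736]
force: [-0.2, 0.8, -3.4]
width: 0.0539
```

```bash
python3 -c "
from h import *
go(.4296,-.283,.073,172.9)"
```

```text
t 5.47 pos [ 0.4255 -0.2823  0.0969] jaw 172.87 w 0.0539 F [-0.2  0.8 -3.4] -> delta [ 2.38  0.02 -0.43] roll -0.0 q6 0.08
```

Call:
step_arm --pt "0 0 0 0 1" --pt "0 0 0 0 1" --pt "0.5 0 -0.1 0 1" --pt "1 0 -0.1 0 1" --pt "1.5 0 -0.1 0 1" --pt "1.5 0 -0.1 0 1" --pt "1.5 0 -0.1 0 1" --pt "1.5 0 -0.1 0 1" --pt "1.5 0 -0.1 0 1" --pt "1.5 0 -0.1 0 1"

```text
t: 6.3
eef_pos: [0.43, -0.2834, 0.0862]
ee_rot: [2.961, 1.57, -0.303]
force: [0.5, 0.9, -2.5]
width: 0.0541
```

```bash
python3 -c "
from h import *
go(.4296,-.283,.073,172.9)"
```

```text
t 6.30 pos [ 0.43   -0.2834  0.0862] jaw 172.99 w 0.0541 F [ 0.5  0.9 -2.5] -> delta [ 1.32 -0.03  0.04] roll 0.1 q6 0.08
```

Settled on the command. Lowering to contact, releasing and going up.

Call:
step_arm --pt "0.6 0 0 0 1" --pt "1.1 0 0 0 1" --pt "1.3 0 0 0 1" --pt "1.4 0 0 0 1" --pt "1.4 0 0 0 1" --pt "1.4 0 0 0 0.6" --pt "1.4 0 0 0 0.3" --pt "1.4 0 0 0 0" --pt "1.4 0 0 0 0" --pt "1.4 0 0 0 0"

```text
t: 7.13
eef_pos: [0.4301, -0.2834, 0.0723]
ee_rot: [2.924, 1.57, -0.34]
force: [-0.4, 0.4, 0.4]
width: 0.0751
```

```bash
python3 -c "
from h import *
go(.659,-.0367,.17,173)"
```

```text
t 7.13 pos [ 0.4301 -0.2834  0.0723] jaw 173.0 w 0.0751 F [-0.4  0.4  0.4] -> delta [ -9.76 -27.28 -19.72] roll -0.0 q6 0.08
```

Call:
step_arm --pt "0 0 0 0 0" --pt "-3 0 0 0 0" --pt "-6.5 0 0 0 0" --pt "-9.8 -2 -1.5 0 0" --pt "-9.8 -27.3 -19.7 0 0" --pt "-9.8 -27.3 -19.7 0 0" --pt "-9.8 -27.3 -19.7 0 0" --pt "-9.8 -27.3 -19.7 0 0" --pt "-9.8 -27.3 -19.7 0 0" --pt "-9.8 -27.3 -19.7 0 0"

```text
t: 7.97
eef_pos: [0.6179, -0.0799, 0.1702]
ee_rot: [-2.921, 1.57, 0.098]
force: [0.1, -0.5, -0.2]
width: 0.0876
```

Call:
step_arm --pt "0 -9.6 -6.9 0 0" --pt "0 -9.6 -6.9 0 0" --pt "0 -9.6 -6.9 0 0" --pt "0 -9.6 -6.9 0 0" --pt "0 -9.6 -6.9 0 0" --pt "0 -9.6 -6.9 0 0" --pt "0 -9.6 -6.9 0 0" --pt "0 -9.6 -6.9 0 0" --pt "0 -9.6 -6.9 0 0" --pt "0 -9.6 -6.9 0 0"

```text
t: 8.8
eef_pos: [0.6968, 0.0045, 0.1705]
ee_rot: [-2.72, 1.57, 0.298]
force: [-0.4, -0.7, 0.7]
width: 0.0871
```

```bash
python3 -c "
from h import *
go(.659,-.0367,.17,173)"
```

```text
t 8.80 pos [0.6968 0.0045 0.1705] jaw 172.94 w 0.0871 F [-0.4 -0.7  0.7] -> delta [0.05 4.55 3.24] roll -0.1 q6 -0.41
```

I guessed the second call and overshot by 5 cm, high above everything, so nothing was touched. Correcting.

Call:
step_arm --pt "0 4.6 3.2 0 0" --pt "0 4.6 3.2 0 0" --pt "0 4.6 3.2 0 0" --pt "0 4.6 3.2 0 0" --pt "0 4.6 3.2 0 0" --pt "0 4.6 3.2 0 0" --pt "0 4.6 3.2 0 0" --pt "0 4.6 3.2 0 0" --pt "0 4.6 3.2 0 0" --pt "0 4.6 3.2 0 0"

```text
t: 9.63
eef_pos: [0.6598, -0.0363, 0.1698]
ee_rot: [0.43, 1.571, -2.834]
force: [0.4, 0.1, 0.3]
width: 0.0877
```

```bash
python3 -c "
from h import *
s=get_state(); f=grab_frame('wrist'); cv2.imwrite('pics/w2.png',f['pixels'][:,:,::-1])
W=cloud(f,s)
m=(W[...,2]>.097)&(W[...,2]<.11)&(np.abs(W[...,0]-.66)<.04)&(np.abs(W[...,1]+.037)<.04)
P=W[m]; print(len(P)); print(P.min(0),P.max(0)) if len(P) else 0
go(.659,-.0367,.075,173)"
```

```text
6915
[ 0.63351221 -0.06218791  0.0970046 ] [ 0.68564882 -0.00952182  0.10353939]
t 9.68 pos [ 0.6597 -0.0363  0.1698] jaw 173.01 w 0.0876 F [-0.2 -0.9  0.7] -> delta [9.48 0.04 0.07] roll 0.0 q6 -0.36
```

View pics/w2.png

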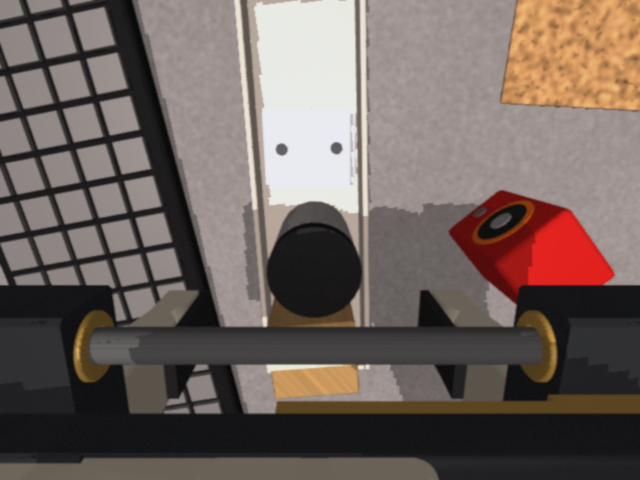

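The cup lid is at (314,272). Its centre measures (0.6596, −0.036), directly under the TCP. The block at (308,148) is undisturbed. Going down and gripping.

Call:
step_arm --pt "3.5 0 0 0 0" --pt "6.5 0 0 0 0" --pt "9.5 0 0 0 0" --pt "9.5 0 0 0 0" --pt "9.5 0 0 0 1" --pt "9.5 0 0 0 1" --pt "9.5 0 0 0 1" --pt "9.5 0 0 0 1" --pt "9.5 0 0 0 1" --pt "9.5 0 0 0 1" --squeeze 20

```text
t: 10.52
eef_pos: [0.6602, -0.0364, 0.0761]
ee_rot: [-2.799, 1.569, 0.22]
force: [-0.5, -0.7, -0.4]
width: 0.0532
```

Call:
step_arm --pt "0 0 0 0 1" --pt "0 0 0 0 1" --pt "0 0 0 0 1" --pt "0 0 0 0 1" --pt "0 0 0 0 1" --pt "0 0 0 0 1" --pt "-2 0 0 0 1" --pt "-5 0 0 0 1" --pt "-7.5 0 0 0 1" --pt "-7.5 0 0 0 1"

```text
t: 11.35
eef_pos: [0.6622, -0.0365, 0.1552]
ee_rot: [-2.976, 1.564, 0.044]
force: [0.8, 0.6, -2.0]
width: 0.0517
```

```bash
python3 -c "
from h import *
go(.45,-.164,.15,173)"
```

```text
t 11.35 pos [ 0.6622 -0.0365  0.1552] jaw 173.04 w 0.0517 F [ 0.8  0.6 -2. ] -> delta [ 0.37 15.23 19.52] roll 0.0 q6 -0.36
```

Call:
step_arm --pt "0 2.5 3.3 0 1" --pt "0 5 6.5 0 1" --pt "0 7.6 9.7 0 1" --pt "0 10.1 13 0 1" --pt "0 12.7 16.3 0 1" --pt "0 15.2 19.5 0 1" --pt "0 15.2 19.5 0 1" --pt "2 15.2 19.5 0 1" --pt "4.5 15.2 19.5 0 1" --pt "4.5 15.2 19.5 0 1"

```text
t: 12.18
eef_pos: [0.444, -0.1635, 0.1012]
ee_rot: [-0.039, 1.564, 2.979]
force: [-0.4, -0.1, -4.0]
width: 0.0516
```

Call:
step_arm --pt "0 0 0 0 1" --pt "0 0 0 0 1" --pt "0.5 0 0 0 1" --pt "1 0 0 0 1" --pt "1.5 0 0 0 1" --pt "1.5 0 0 0 1" --pt "1.5 0 0 0 1" --pt "1.5 0 0 0 1" --pt "1.5 0 0 0 1" --pt "1.5 0 0 0 1"

```text
t: 13.02
eef_pos: [0.4477, -0.1636, 0.0901]
ee_rot: [-3.048, 1.57, -0.028]
force: [-0.2, -0.0, -3.2]
width: 0.0515
```

```bash
python3 -c "
from h import *
go(.45,-.164,.0747,173)"
```

```text
t 13.02 pos [ 0.4477 -0.1636  0.0901] jaw 172.99 w 0.0515 F [-0.2 -0.  -3.2] -> delta [ 1.54  0.01 -0.23] roll -0.0 q6 -0.19
```

Call:
step_arm --pt "0.7 0 0 0 1" --pt "1.3 0 0 0 1" --pt "1.5 0 0 0 1" --pt "1.6 0 0 0 1" --pt "1.6 0 0 0 1" --pt "1.6 0 0 0 0.6" --pt "1.6 0 0 0 0.3" --pt "1.6 0 0 0 0" --pt "1.6 0 0 0 0" --pt "1.6 0 0 0 0"

```text
t: 13.85
eef_pos: [0.4476, -0.1636, 0.0738]
ee_rot: [0.471, 1.571, -2.793]
force: [-0.2, -0.6, -1.4]
width: 0.0729
```

Call:
step_arm --pt "0 0 0 0 0" --pt "0 0 0 0 0" --pt "-3 0 0 0 0" --pt "-6 0 0 0 0" --pt "-8.5 0 0 0 0" --pt "-8.5 0 0 0 0" --pt "-8.5 0 0 0 0" --pt "-8.5 0 0 0 0" --pt "-8.5 0 0 0 0" --pt "-8.5 0 0 0 0"

```text
t: 14.68
eef_pos: [0.4469, -0.1636, 0.1579]
ee_rot: [0.123, 1.569, -3.141]
force: [0.7, 0.2, -0.5]
width: 0.0873
```

```bash
python3 -c "
from h import *
f=grab_frame('top'); cv2.imwrite('pics/top2.png',f['pixels'][:,:,::-1])
W=cloud(f)
m=(W[...,2]>.036)&(W[...,2]<.046)&(np.abs(W[...,0]-.655)<.028)&(np.abs(W[...,1]+.1)<.027)
P=W[m]; print(len(P),cv2.minAreaRect((P[:,:2]*1000).astype(np.float32)))
f=grab_frame('side'); cv2.imwrite('pics/side2.png',f['pixels'][:,:,::-1])
go(.655,-.105,.16,83)"
```

```text
549 ((654.9173583984375, -101.24555969238281), (49.87268829345703, 54.34669494628906), 84.90579986572266)
t 14.78 pos [ 0.4471 -0.1636  0.1581] jaw 172.99 w 0.0877 F [-0.2 -0.1 -0.7] -> delta [ -0.22  -8.36 -19.92] roll 90.0 q6 -0.19
```

View pics/top2.png

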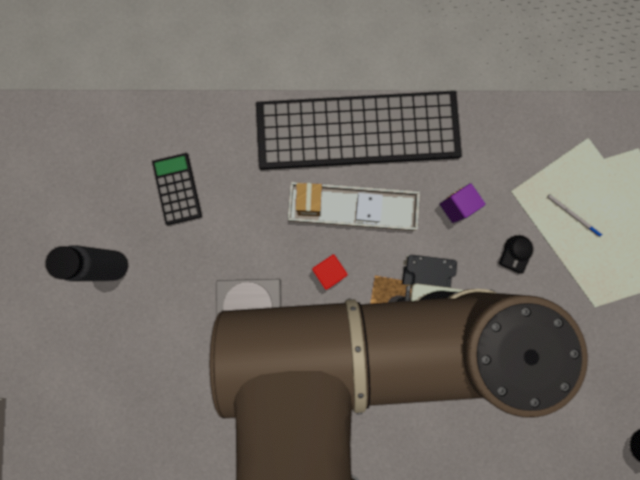

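View pics/side2.png

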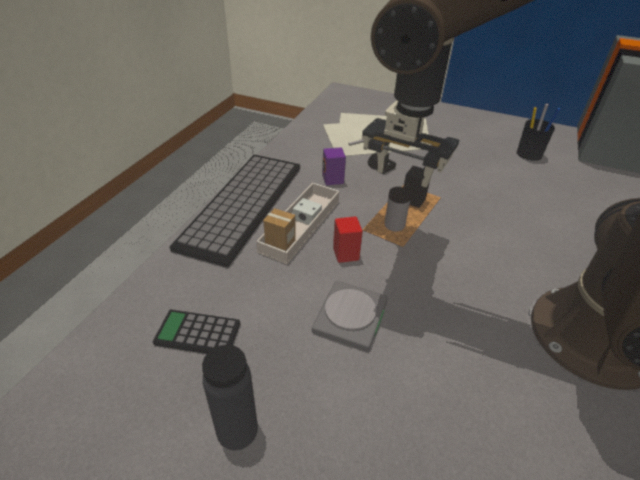

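The two neighbours stand upright on the mat: the cup at side (398,212), the speaker behind the gripper at (415,190). The block at top (369,207) hasn't moved: centre (0.655, −0.101), yaw −5.1°.

At grasp depth the gripper body, 193 mm along the jaws, would clear the carton by only about 3 mm. I'll set the hand 10 mm off towards the empty end, and closing the jaws will slide the block there.

Call:
step_arm --pt "0 -2 -4 7 0" --pt "0 -4 -8 14 0" --pt "0 -6 -12 21 0" --pt "0 -7.7 -16 28 0" --pt "0 -7.7 -19.9 35 0" --pt "0 -7.7 -19.9 42 0" --pt "0 -7.7 -19.9 49 0" --pt "0 -7.7 -19.9 56 0" --pt "0 -7.7 -19.9 63 0" --pt "0 -7.7 -19.9 70 0"

```text
t: 15.62
eef_pos: [0.6543, -0.1115, 0.1576]
ee_rot: [1.447, 1.569, -3.045]
force: [0.2, -0.4, -0.4]
width: 0.0875
```

```bash
python3 -c "
from h import *
go(.654,-.111,.12,84.9)"
```

```text
t 15.62 pos [ 0.6543 -0.1115  0.1576] jaw 102.64 w 0.0875 F [ 0.2 -0.4 -0.4] -> delta [3.76 0.01 0.05] roll 17.7 q6 -1.47
```

Call:
step_arm --pt "0 0 0 7 0" --pt "1 0 0 14 0" --pt "2 0 0 18 0" --pt "3 0 0 18 0" --pt "3.7 0 0 18 0" --pt "3.7 0 0 18 0" --pt "3.7 0 0 18 0" --pt "3.7 0 0 18 0" --pt "3.7 0 0 18 0" --pt "3.7 0 0 18 0"

```text
t: 16.45
eef_pos: [0.6548, -0.1115, 0.1226]
ee_rot: [-1.443, 1.57, 0.041]
force: [0.0, 0.6, -0.2]
width: 0.0878
```

```bash
python3 -c "
from h import *
s=get_state(); f=grab_frame('wrist'); cv2.imwrite('pics/w3.png',f['pixels'][:,:,::-1])
go(.654,-.111,.027,84.9)"
```

```text
t 16.50 pos [ 0.6548 -0.1115  0.1225] jaw 85.01 w 0.0881 F [-0.4  0.1 -1.4] -> delta [9.55 0.09 0.04] roll 0.1 q6 -1.78
```

View pics/w3.png

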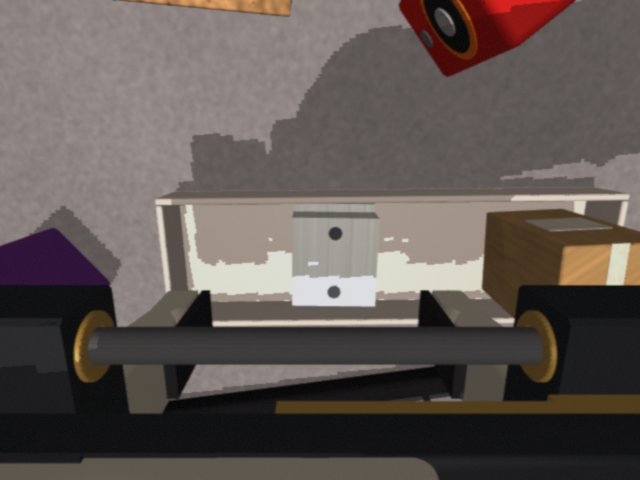

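The block, at (335,255), sits between the fingers, and the carton, at (555,260), is clear of the body's right edge. Descending.

Call:
step_arm --pt "2 0 0 0 0" --pt "4 0 0 0 0" --pt "6 0 0 0 0" --pt "7.5 0 0 0 0" --pt "8.7 0 0 0 0" --pt "9.4 0 0 0 0" --pt "9.5 0 0 0 0" --pt "9.5 0 0 0 0" --pt "9.5 0 0 0 0.3" --pt "9.5 0 0 0 0.3" --squeeze 20

```text
t: 17.33
eef_pos: [0.6552, -0.1114, 0.0281]
ee_rot: [-1.458, 1.569, 0.025]
force: [-0.3, -0.4, -0.2]
width: 0.0791
```

Call:
step_arm --pt "0 0 0 0 1" --pt "0 0 0 0 1" --pt "0 0 0 0 1" --pt "0 0 0 0 1" --pt "0 0 0 0 1" --pt "0 0 0 0 1" --pt "0 0 0 0 1" --pt "0 0 0 0 1" --pt "0 0 0 0 1" --pt "0 0 0 0 1"

```text
t: 18.17
eef_pos: [0.655, -0.1112, 0.0274]
ee_rot: [-1.334, 1.57, 0.15]
force: [-0.1, 4.3, 5.4]
width: 0.0495
```

```bash
python3 -c "
from h import *
go(.654,-.111,.12,84.9)"
```

```text
t 18.17 pos [ 0.655  -0.1112  0.0274] jaw 85.0 w 0.0495 F [-0.1  4.3  5.4] -> delta [-9.26  0.09  0.02] roll 0.1 q6 -1.78
```

Call:
step_arm --pt "-1 0 0 0 1" --pt "-2.5 0 0 0 1" --pt "-5 0 0 0 1" --pt "-8 0 0 0 1" --pt "-11 0 0 0 1" --pt "-12 0 0 0 1" --pt "-12 0 0 0 1" --pt "-12 0 0 0 1" --pt "-12 0 0 0 1" --pt "-12 0 0 0 1"

```text
t: 19.0
eef_pos: [0.6531, -0.1116, 0.1446]
ee_rot: [1.669, 1.567, -3.131]
force: [0.1, -0.5, -2.4]
width: 0.0498
```

```bash
python3 -c "
from h import *
go(.4515,.1515,.147,84.9)"
```

```text
t 19.00 pos [ 0.6531 -0.1116  0.1446] jaw 84.97 w 0.0498 F [ 0.1 -0.5 -2.4] -> delta [-0.16 22.39 24.44] roll 0.1 q6 -1.78
```

Call:
step_arm --pt "0 2.5 2.7 0 1" --pt "0 5 5.4 0 1" --pt "0 7.5 8.2 0 1" --pt "0 10 10.9 0 1" --pt "0 12.5 13.6 0 1" --pt "0 15 16.3 0 1" --pt "0 17.4 19 0 1" --pt "0 19.9 21.7 0 1" --pt "0 22.4 24.4 0 1" --pt "0 22.4 24.4 0 1"

```text
t: 19.83
eef_pos: [0.4493, 0.1543, 0.1461]
ee_rot: [1.707, 1.569, -3.089]
force: [-0.2, -0.8, -3.2]
width: 0.0496
```

```bash
python3 -c "
from h import *
go(.4515,.1515,.075,84.9)"
```

```text
t 19.83 pos [0.4493 0.1543 0.1461] jaw 85.2 w 0.0496 F [-0.2 -0.8 -3.2] -> delta [ 7.11 -0.25 -0.26] roll 0.3 q6 -2.4
```

Call:
step_arm --pt "0 0 0 0 1" --pt "2 0 0 0 1" --pt "4 0 0 0 1" --pt "6 0 0 0 1" --pt "7 0 0 0 1" --pt "7.2 0 0 0 1" --pt "7.2 0 0 0 1" --pt "7.2 0 0 0 1" --pt "7.2 0 0 0 1" --pt "7.2 0 0 0 1"

```text
t: 20.67
eef_pos: [0.4532, 0.1513, 0.0757]
ee_rot: [-0.817, 1.569, 0.666]
force: [-0.2, 0.6, -2.4]
width: 0.0495
```

```bash
python3 -c "
from h import *
s=get_state(); f=grab_frame('wrist'); cv2.imwrite('pics/w4.png',f['pixels'][:,:,::-1])
f=grab_frame('side'); cv2.imwrite('pics/s4.png',cv2.resize(f['pixels'][240:380,240:440,::-1],None,fx=4,fy=4))
go(.4515,.1515,.0514,84.9)"
```

```text
t 20.77 pos [0.453  0.1513 0.0756] jaw 84.98 w 0.0495 F [-0.8  0.5 -3. ] -> delta [2.42 0.15 0.  ] roll 0.1 q6 -2.39
```

View pics/w4.png

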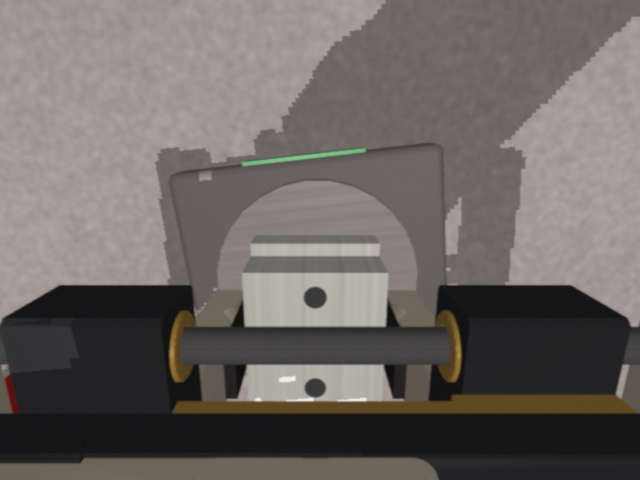

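View pics/s4.png

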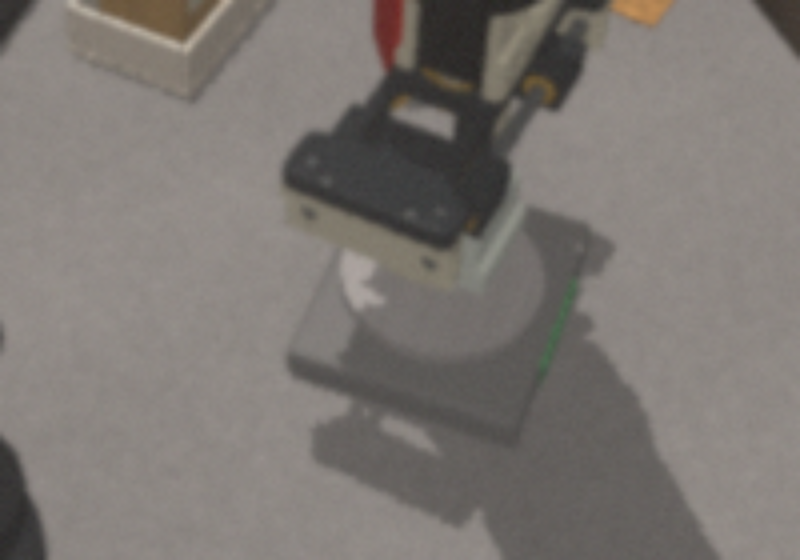

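The wrist view shows the block flat in the jaws, bolt holes at (315,297) and (315,387), over the pan. Lowering it, releasing and going up.

Call:
step_arm --pt "0.8 0.1 0 0 1" --pt "1.6 0.1 0 0 1" --pt "2.1 0.1 0 0 1" --pt "2.4 0.1 0 0 1" --pt "2.5 0.1 0 0 1" --pt "2.5 0.1 0 0 1" --pt "2.5 0.1 0 0 0.7" --pt "2.5 0.1 0 0 0.3" --pt "2.5 0.1 0 0 0" --pt "2.5 0.1 0 0 0"

```text
t: 21.6
eef_pos: [0.4518, 0.1514, 0.0498]
ee_rot: [-1.186, 1.571, 0.298]
force: [0.6, 0.4, 0.0]
width: 0.0644
```

Call:
step_arm --pt "0 0 0 0 0" --pt "0 0 0 0 0" --pt "0 0 0 0 0" --pt "-3 0 0 0 0" --pt "-6 0 0 0 0" --pt "-9 0 0 0 0" --pt "-12 0 0 0 0" --pt "-12 0 0 0 0" --pt "-12 0 0 0 0" --pt "-12 0 0 0 0"

```text
t: 22.43
eef_pos: [0.4514, 0.1511, 0.1697]
ee_rot: [0.371, 1.57, 1.854]
force: [0.1, 0.2, -0.5]
width: 0.0874
```

```bash
python3 -c "
from h import *
go(.4477,-.1637,.17,173)
s=get_state(); f=grab_frame('wrist'); cv2.imwrite('pics/w5.png',f['pixels'][:,:,::-1])
W=cloud(f,s)
m=(W[...,2]>.055)&(W[...,2]<.07)&(np.abs(W[...,0]-.45)<.05)&(np.abs(W[...,1]-.15)<.05)
P=W[m]; print(len(P),np.median(P[:,2]),cv2.minAreaRect((P[:,:2]*1000).astype(np.float32)))
"
```

```text
t 22.43 pos [0.4514 0.1511 0.1697] jaw 84.97 w 0.0874 F [ 0.1  0.2 -0.5] -> delta [ -0.04  -2.39 -31.39] roll -88.0 q6 -2.4
6450 0.06114890374467624 ((450.29583740234375, 150.20663452148438), (50.144832611083984, 54.93732452392578), 85.04838562011719)
```

View pics/w5.png

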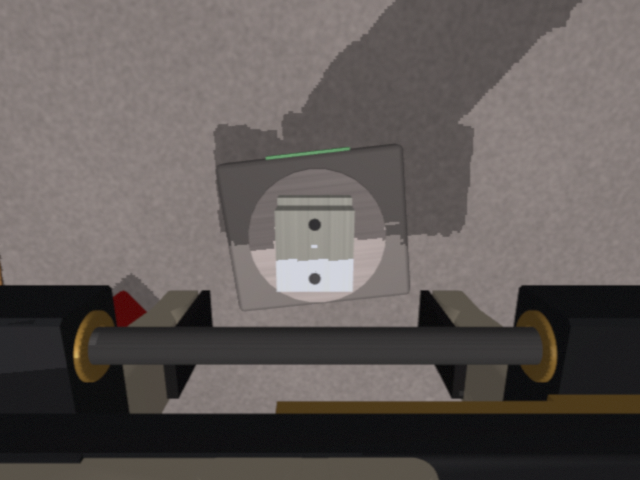

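The block sits flat on the pan, centre (0.4503, 0.1502), top 0.061, within about 1 mm of the pan centre (0.4505, 0.151). Going back for the cup.

Call:
step_arm --pt "0 -0.3 -3.5 -7 0" --pt "0 -0.6 -7 -14 0" --pt "0 -0.9 -10.5 -21 0" --pt "0 -1.2 -14 -28 0" --pt "0 -1.5 -17.5 -35 0" --pt "0 -1.8 -21 -42 0" --pt "0 -2.1 -24.5 -49 0" --pt "0 -2.4 -28 -56 0" --pt "0 -2.4 -31.4 -63 0" --pt "0 -2.4 -31.4 -70 0"

```text
t: 23.32
eef_pos: [0.4467, -0.1671, 0.1683]
ee_rot: [0.665, 1.567, -3.016]
force: [-0.3, 0.9, 0.6]
width: 0.0875
```

```bash
python3 -c "
from h import *
go(.4477,-.1637,.17,173)"
```

```text
t 23.32 pos [ 0.4467 -0.1671  0.1683] jaw 149.09 w 0.0875 F [-0.3  0.9  0.6] -> delta [-0.17 -0.34  0.09] roll -23.9 q6 -0.6
```

Call:
step_arm --pt "0 0 0 -7 0" --pt "0 0 0 -14 0" --pt "0 0 0 -18 0" --pt "0 0 0 -18 0" --pt "0 0 0 -18 0" --pt "0 0 0 -18 0" --pt "0 0 0 -18 0" --pt "0 0 0 -18 0" --pt "0 0 0 -18 0" --pt "0 0 0 -18 0"

```text
t: 24.15
eef_pos: [0.4482, -0.1636, 0.17]
ee_rot: [-3.0, 1.571, -0.086]
force: [-0.6, 0.2, -0.0]
width: 0.0877
```

```bash
python3 -c "
from h import *
s=get_state(); f=grab_frame('wrist'); cv2.imwrite('pics/w6.png',f['pixels'][:,:,::-1])
W=cloud(f,s)
m=(W[...,2]>.095)&(W[...,2]<.106)&(np.abs(W[...,0]-.448)<.04)&(np.abs(W[...,1]+.164)<.04)
P=W[m]; print(len(P),P.min(0),P.max(0))
m=(W[...,2]>.086)&(W[...,2]<.099)&(np.abs(W[...,0]-.43)<.05)&(np.abs(W[...,1]+.283)<.05)
P=W[m]; print(len(P),cv2.minAreaRect((P[:,:2]*1000).astype(np.float32)) if len(P) else 0)
go(.4477,-.1637,.0745,173)"
```

```text
6867 [ 0.42051952 -0.18944344  0.09516464] [ 0.47245614 -0.13682766  0.10269888]
9706 ((429.429931640625, -279.4272766113281), (44.257606506347656, 54.21696853637695), 82.61492156982422)
t 24.20 pos [ 0.4482 -0.1636  0.17  ] jaw 166.95 w 0.0878 F [ 0.2  0.1 -0.7] -> delta [9.55 0.02 0.04] roll -6.1 q6 -0.29
```

View pics/w6.png

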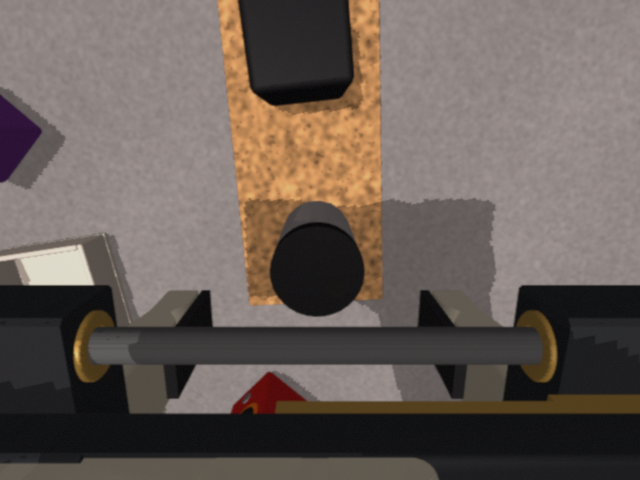

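The cup stands upright on the mat at (317,268), and the speaker stands behind it at (297,45). Gripping the cup.

Call:
step_arm --pt "3.5 0 0 -6 0" --pt "6.5 0 0 -6 0" --pt "8.5 -0.1 -0.1 -6 0" --pt "9.5 -0.1 -0.1 -6 0" --pt "9.5 -0.1 -0.1 -6 0" --pt "9.5 -0.1 -0.1 -6 1" --pt "9.5 -0.1 -0.1 -6 1" --pt "9.5 -0.1 -0.1 -6 1" --pt "9.5 -0.1 -0.1 -6 1" --pt "9.5 -0.1 -0.1 -6 1" --squeeze 20

```text
t: 25.03
eef_pos: [0.4498, -0.1629, 0.0757]
ee_rot: [-2.954, 1.569, 0.065]
force: [-0.4, 0.1, -0.5]
width: 0.0602
```

Call:
step_arm --pt "0 0 0 0 1" --pt "0 0 0 0 1" --pt "0 0 0 0 1" --pt "0 0 0 0 1" --pt "0 0 0 0 1" --pt "0 0 0 0 1" --pt "-2 0 0 0 1" --pt "-5 0 0 0 1" --pt "-8 0 0 0 1" --pt "-8 0 0 0 1"

```text
t: 25.87
eef_pos: [0.4524, -0.1632, 0.16]
ee_rot: [-3.139, 1.563, -0.119]
force: [1.6, 0.4, -2.9]
width: 0.0516
```

```bash
python3 -c "
from h import *
go(.6596,-.0364,.155,173)"
```

```text
t 25.87 pos [ 0.4524 -0.1632  0.16  ] jaw 173.03 w 0.0516 F [ 1.6  0.4 -2.9] -> delta [  0.65 -15.11 -19.02] roll 0.0 q6 -0.19
```

Call:
step_arm --pt "-1.5 -2.5 -3.2 0 1" --pt "-2 -5 -6.4 0 1" --pt "-2 -7.5 -9.6 0 1" --pt "-2 -10 -12.8 0 1" --pt "-2 -12.5 -16 0 1" --pt "-2 -15.1 -19.2 0 1" --pt "-2 -15.1 -19.2 0 1" --pt "-2 -15.1 -19.2 0 1" --pt "-2 -15.1 -19.2 0 1" --pt "-2 -15.1 -19.2 0 1"

```text
t: 26.7
eef_pos: [0.6574, -0.037, 0.1741]
ee_rot: [0.173, 1.569, -3.092]
force: [-0.6, -0.4, -3.1]
width: 0.0513
```

```bash
python3 -c "
from h import *
go(.6598,-.0364,.0765,173)"
```

```text
t 26.70 pos [ 0.6574 -0.037   0.1741] jaw 172.93 w 0.0513 F [-0.6 -0.4 -3.1] -> delta [ 9.76 -0.09 -0.25] roll -0.1 q6 -0.36
```

Call:
step_arm --pt "1 -0.1 -0.2 0 1" --pt "3 -0.1 -0.2 0 1" --pt "5 -0.1 -0.2 0 1" --pt "7 -0.1 -0.2 0 1" --pt "8 -0.1 -0.2 0 1" --pt "8.8 -0.1 -0.2 0 1" --pt "8.8 -0.1 -0.2 0 1" --pt "8.8 -0.1 -0.2 0 1" --pt "8.8 -0.1 -0.2 0 1" --pt "8.8 -0.1 -0.2 0 1"

```text
t: 27.53
eef_pos: [0.6613, -0.0357, 0.0883]
ee_rot: [-2.865, 1.569, 0.154]
force: [-0.1, 0.6, -2.1]
width: 0.0518
```

```bash
python3 -c "
from h import *
go(.6598,-.0364,.0755,173)"
```

```text
t 27.53 pos [ 0.6613 -0.0357  0.0883] jaw 172.97 w 0.0518 F [-0.1  0.6 -2.1] -> delta [1.28 0.09 0.14] roll -0.0 q6 -0.36
```

Call:
step_arm --pt "0.5 0.1 0.1 0 1" --pt "0.9 0.1 0.1 0 1" --pt "1.2 0.1 0.1 0 1" --pt "1.3 0.1 0.1 0 1" --pt "1.3 0.1 0.1 0 1" --pt "1.3 0.1 0.1 0 1" --pt "1.3 0.1 0.1 0 0.6" --pt "1.3 0.1 0.1 0 0.3" --pt "1.3 0.1 0.1 0 0" --pt "1.3 0.1 0.1 0 0"

```text
t: 28.37
eef_pos: [0.6597, -0.0366, 0.0742]
ee_rot: [-2.951, 1.57, 0.068]
force: [-0.3, -0.4, -0.3]
width: 0.0663
```

Call:
step_arm --pt "0 0 0 0 0" --pt "0 0 0 0 0" --pt "0 0 0 0 0" --pt "-3 0 0 0 0" --pt "-6 0 0 0 0" --pt "-9.5 0 0 0 0" --pt "-9.5 0 0 0 0" --pt "-9.5 0 0 0 0" --pt "-9.5 0 0 0 0" --pt "-9.5 0 0 0 0"

```text
t: 29.2
eef_pos: [0.6586, -0.0368, 0.1677]
ee_rot: [0.187, 1.569, -3.078]
force: [0.2, 0.0, -0.2]
width: 0.0872
```

```bash
python3 -c "
from h import *
go(.43,-.2834,.17,173)
s=get_state(); f=grab_frame('wrist'); cv2.imwrite('pics/w7.png',f['pixels'][:,:,::-1])
W=cloud(f,s)
m=(W[...,2]>.097)&(W[...,2]<.11)&(np.abs(W[...,0]-.66)<.04)&(np.abs(W[...,1]+.037)<.04)
P=W[m]; print(len(P),P.min(0),P.max(0))"
```

```text
t 29.20 pos [ 0.6586 -0.0368  0.1677] jaw 172.95 w 0.0872 F [ 0.2  0.  -0.2] -> delta [-0.18 27.28 19.66] roll -0.0 q6 -0.36
7057 [ 0.63197085 -0.0633659   0.09700857] [ 0.68421809 -0.0105906   0.10391948]
```

View pics/w7.png

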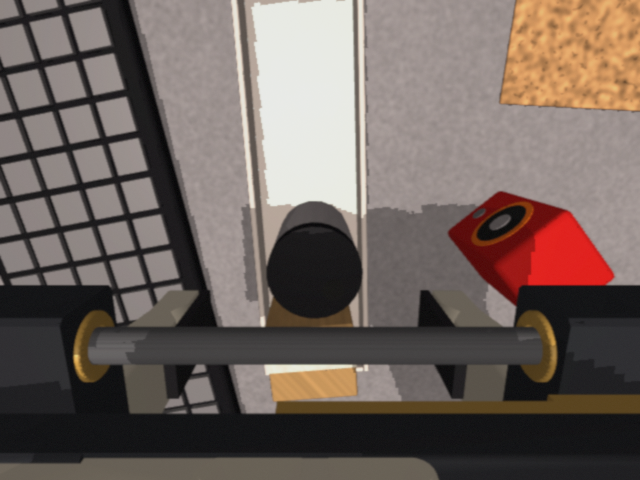

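The cup is back at (315,272) in the picture, about 2 mm from where it stood. Now the speaker.

Call:
step_arm --pt "0 3.4 2.5 0 0" --pt "0 6.8 5 0 0" --pt "0 10.2 7.4 0 0" --pt "0 13.6 9.8 0 0" --pt "0 17 12.3 0 0" --pt "0 20.4 14.8 0 0" --pt "0 23.8 17.2 0 0" --pt "0 27.3 19.6 0 0" --pt "0 27.3 19.6 0 0" --pt "0 27.3 19.6 0 0"

```text
t: 30.08
eef_pos: [0.4293, -0.285, 0.1682]
ee_rot: [-0.109, 1.569, 2.906]
force: [1.0, 0.3, -0.2]
width: 0.0879
```

```bash
python3 -c "
from h import *
s=get_state(); f=grab_frame('wrist'); cv2.imwrite('pics/w8.png',f['pixels'][:,:,::-1])
W=cloud(f,s)
m=(W[...,2]>.086)&(W[...,2]<.099)&(np.abs(W[...,0]-.43)<.05)&(np.abs(W[...,1]+.283)<.05)
P=W[m]; print(len(P),cv2.minAreaRect((P[:,:2]*1000).astype(np.float32)) if len(P) else 0)
go(.43,-.2834,.0723,173)"
```

```text
8085 ((428.900390625, -284.06829833984375), (51.35673522949219, 54.09895324707031), 82.83766174316406)
t 30.13 pos [ 0.4306 -0.2842  0.1684] jaw 172.83 w 0.0881 F [ 0.2 -0.2 -0.5] -> delta [ 9.61 -0.07  0.06] roll -0.2 q6 0.08
```

View pics/w8.png

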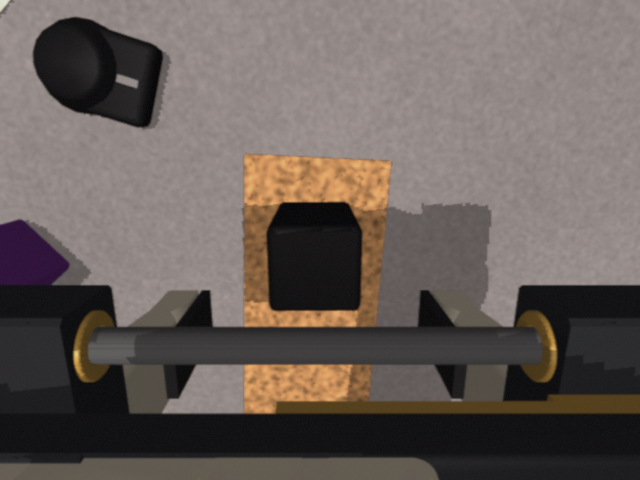

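The speaker is upright on the mat at (314,267), square to the jaws, and the mouse at (95,70) is well clear. Gripping.

Call:
step_arm --pt "3.5 0 0 0 0" --pt "6.5 -0.1 0.1 0 0" --pt "8.5 -0.1 0.1 0 0" --pt "9.6 -0.1 0.1 0 0" --pt "9.6 -0.1 0.1 0 0" --pt "9.6 -0.1 0.1 0 1" --pt "9.6 -0.1 0.1 0 1" --pt "9.6 -0.1 0.1 0 1" --pt "9.6 -0.1 0.1 0 1" --pt "9.6 -0.1 0.1 0 1" --squeeze 20

```text
t: 30.97
eef_pos: [0.4311, -0.2825, 0.0738]
ee_rot: [3.033, 1.569, -0.231]
force: [0.5, 0.1, -0.2]
width: 0.0601
```

Call:
step_arm --pt "0 0 0 0 1" --pt "0 0 0 0 1" --pt "0 0 0 0 1" --pt "0 0 0 0 1" --pt "0 0 0 0 1" --pt "0 0 0 0 1" --pt "-2 0 0 0 1" --pt "-5 0 0 0 1" --pt "-9 0 0 0 1" --pt "-9 0 0 0 1"

```text
t: 31.8
eef_pos: [0.4339, -0.2841, 0.1697]
ee_rot: [2.843, 1.561, -0.42]
force: [1.9, -0.1, -1.5]
width: 0.0539
```

```bash
python3 -c "
from h import *
go(.6503,-.1615,.165,173)"
```

```text
t 31.80 pos [ 0.4339 -0.2841  0.1697] jaw 173.04 w 0.0539 F [ 1.9 -0.1 -1.5] -> delta [  0.61 -14.79 -19.99] roll 0.0 q6 0.08
```

Call:
step_arm --pt "0 -2.4 -3.4 0 1" --pt "0 -4.9 -6.8 0 1" --pt "0 -7.4 -10.2 0 1" --pt "0 -9.9 -13.6 0 1" --pt "0 -12.4 -17 0 1" --pt "0 -14.8 -20.3 0 1" --pt "0 -14.8 -20.3 0 1" --pt "0 -14.8 -20.3 0 1" --pt "0 -14.8 -20.3 0 1" --pt "0 -14.8 -20.3 0 1"

```text
t: 32.63
eef_pos: [0.6491, -0.1609, 0.1624]
ee_rot: [-0.009, 1.569, 3.009]
force: [0.3, -0.0, -2.3]
width: 0.0538
```

```bash
python3 -c "
from h import *
go(.6507,-.1615,.0735,173)"
```

```text
t 32.63 pos [ 0.6491 -0.1609  0.1624] jaw 172.93 w 0.0538 F [ 0.3 -0.  -2.3] -> delta [ 8.88  0.04 -0.18] roll -0.1 q6 -0.17
```

Call:
step_arm --pt "1 0.1 -0.1 0 1" --pt "3 0.1 -0.1 0 1" --pt "5 0.1 -0.1 0 1" --pt "6.5 0.1 -0.1 0 1" --pt "7.5 0.1 -0.1 0 1" --pt "7.8 0.1 -0.1 0 1" --pt "7.8 0.1 -0.1 0 1" --pt "7.8 0.1 -0.1 0 1" --pt "7.8 0.1 -0.1 0 1" --pt "7.8 0.1 -0.1 0 1"

```text
t: 33.47
eef_pos: [0.6517, -0.1617, 0.0861]
ee_rot: [-3.052, 1.569, -0.033]
force: [-0.4, -0.3, -3.1]
width: 0.0544
```

```bash
python3 -c "
from h import *
go(.6507,-.1615,.0725,173)"
```

```text
t 33.47 pos [ 0.6517 -0.1617  0.0861] jaw 172.97 w 0.0544 F [-0.4 -0.3 -3.1] -> delta [ 1.36 -0.    0.1 ] roll -0.0 q6 -0.17
```

Call:
step_arm --pt "0.5 0 0.1 0 1" --pt "0.9 0 0.1 0 1" --pt "1.2 0 0.1 0 1" --pt "1.4 0 0.1 0 1" --pt "1.4 0 0.1 0 1" --pt "1.4 0 0.1 0 1" --pt "1.4 0 0.1 0 0.6" --pt "1.4 0 0.1 0 0.3" --pt "1.4 0 0.1 0 0" --pt "1.4 0 0.1 0 0"

```text
t: 34.3
eef_pos: [0.6502, -0.1615, 0.071]
ee_rot: [3.123, 1.57, -0.142]
force: [-0.2, 0.6, -0.0]
width: 0.0686
```

Call:
step_arm --pt "0 0 0 0 0" --pt "0 0 0 0 0" --pt "0 0 0 0 0" --pt "-3 0 0 0 0" --pt "-6 0 0 0 0" --pt "-9.5 0 0 0 0" --pt "-12.5 0 0 0 0" --pt "-12.5 0 0 0 0" --pt "-12.5 0 0 0 0" --pt "-12.5 0 0 0 0"

```text
t: 35.13
eef_pos: [0.6497, -0.1613, 0.1956]
ee_rot: [-1.171, 1.57, 1.847]
force: [-0.2, 0.6, -0.6]
width: 0.0879
```

```bash
python3 -c "
from h import *
go(.45,-.35,.2,173)
s=get_state(); f=grab_frame('wrist'); cv2.imwrite('pics/w9.png',f['pixels'][:,:,::-1])
W=cloud(f,s)
m=(W[...,2]>.088)&(W[...,2]<.1)&(np.abs(W[...,0]-.65)<.05)&(np.abs(W[...,1]+.162)<.05)
P=W[m]; print(len(P),cv2.minAreaRect((P[:,:2]*1000).astype(np.float32)),np.median(P[:,2]))"
```

```text
t 35.13 pos [ 0.6497 -0.1613  0.1956] jaw 172.95 w 0.0879 F [-0.2  0.6 -0.6] -> delta [-0.44 21.18 17.51] roll -0.1 q6 -0.17
6620 ((648.8392333984375, -163.09390258789062), (51.15435028076172, 54.085941314697266), 83.12232208251953) 0.09300647328890288
```

View pics/w9.png

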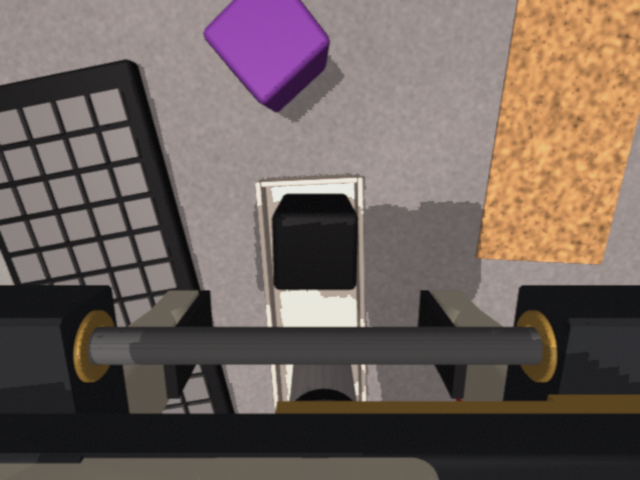

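The speaker is back at (315,245), within 2 mm and at the same yaw. I'll move the arm clear of the view for a last check.

Call:
step_arm --pt "0 3.1 2.6 0 0" --pt "0 6.2 5.2 0 0" --pt "0 9.3 7.7 0 0" --pt "0 12.4 10.3 0 0" --pt "0 15.5 12.9 0 0" --pt "0 18.6 15.4 0 0" --pt "0 21.2 17.5 0 0" --pt "0 21.2 17.5 0 0" --pt "0 21.2 17.5 0 0" --pt "0 21.2 17.5 0 0"

```text
t: 36.02
eef_pos: [0.45, -0.3505, 0.195]
ee_rot: [-0.284, 1.569, 2.734]
force: [0.2, -0.0, 0.2]
width: 0.0877
```

```bash
python3 - <<'E'
from h import *
f=grab_frame("top"); W=cloud(f); cv2.imwrite("pics/topend.png",f["pixels"][:,:,::-1]); W0=np.load("topW.npy")
def reg(W,lo,hi,c,h=.04):
    P=W[(W[...,2]>lo)&(W[...,2]<hi)&(np.abs(W[...,0]-c[0])<h)&(np.abs(W[...,1]-c[1])<h)]
    r=cv2.minAreaRect((P[:,:2]*1000).astype(np.float32)); return len(P),np.round(r[0],1),np.round(r[1],1),round(r[2],1)
for n,a in dict(cup=(.097,.11,(.659,-.037)),speaker=(.088,.105,(.65,-.162)),carton=(.084,.1,(.667,.024))).items():
    print(n,reg(W0,*a),reg(W,*a))
print('block',reg(W,.055,.07,(.45,.151),.05))
f=grab_frame("side"); cv2.imwrite("pics/sideend.png",f["pixels"][:,:,::-1])
E
```

```text
cup (574, array([659.3, -36.6]), array([51. , 51.3]), 44.1) (573, array([658.3, -38.7]), array([50.3, 51.4]), 89.6)
speaker (719, array([ 650. , -162.3]), array([52. , 54.5]), 83.0) (718, array([ 648.8, -163.2]), array([52.3, 54.5]), 83.0)
carton (709, array([667. ,  16.2]), array([65.4, 54.1]), 87.7) (705, array([667.1,  16.5]), array([64.8, 54.9]), 89.3)
block (704, array([450.5, 149.5]), array([50.5, 54.1]), 85.1)
```

View pics/topend.png

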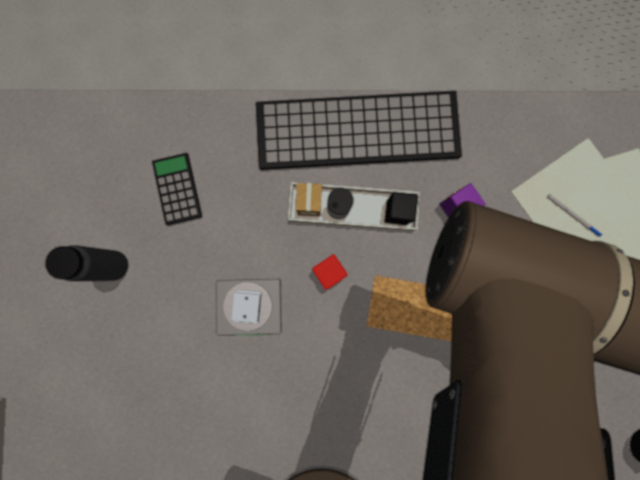

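View pics/sideend.png

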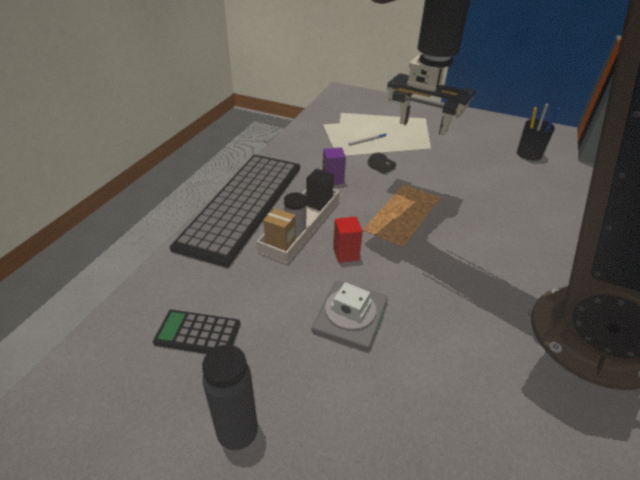

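The row again reads carton (308,199), cup (340,203), speaker (402,208). The block lies on the pan at (247,306), and the bottle, mouse and calculator are where they were. Handing in.

```bash
python3 -c "
from station import *
print(job_done())"
```

```text
the job is handed in; nothing more can be done
None
```

The job is done and handed in at about 36 s of the 112 s allowed. `job_done()` gives no verdict, so the figures below are my own last checks.

I stood the speaker and then the cup upright on the mat. Then I lifted the block out and set it flat on the pan, and put the cup and speaker back in the tray. The carton was never touched.

| Thing | Final position | Offset |
|---|---|---|
| Block | on the pan, flat, top at 61 mm | about 1–1.5 mm from the pan's centre |
| Cup | in its starting place | about 2 mm |
| Speaker | in its starting place, yaw unchanged | about 1.5 mm |
| Carton | not moved | under 0.5 mm (its overhead crop also caught part of the cup, so this is rougher) |

- **Bystanders:** the bottle, mouse and calculator look unmoved in the last pictures. I did not measure them a second time.
- **Overshoot:** I guessed one approach move and overshot by 5 cm, high above the tray; nothing was touched.
- **Wrist turn:** one turn of the wrist stopped 6° short; I corrected it before gripping the cup.
- **Block slid in the tray:** I gripped the block with the hand about 10 mm off-centre, away from the carton, so closing the jaws slid it inside the tray before the lift. This kept the gripper's body clear of the carton, and step 1 was already met by then.

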